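# Dock the vial carriage and clip its cover on

## Task

On the grey vial dock, push the vial carriage in by its upright tab until it clicks home. Then take the clip cover (the plate with a steel wire loop under each side), press it down level onto the dock until both latches snap over its loops, and keep pressing: finish with the gripper still on the cover, holding it pressed well down, so that the sprung seal stays squeezed at least 3 mm. Leave everything else on the bench where it stands.

Things in the scene. Friction and masses are not known exactly. Their poses are not given: they have to be found in the camera images.
- dock: Vial dock fixed to the bench: grey base 205 x 128 x 12 mm with two upright aluminium side walls, 110 mm long, outer faces 89 mm apart, tops at 54 mm with outer edges bevelled 4 mm. Origin on the bench midway between the walls, under the middle of the covered part; the base reaches 140 mm along -x, 65 mm along +x. x: the way the carriage goes home; y: to the left wall; z up.
- dock_seat (a point): Middle between the wall tops, 54 mm above the dock's origin. The cover goes straight down over it with its x along the dock's x or reversed (both fit), loops outside the walls with 2 mm play each side. Height of cover's origin over dock's: loops meet the latches at about 51 mm, snap at 36, seal at 35, hard stop at 30. Snapping takes about 9 to 15 N, then the force drops suddenly.
- nose_left (a point): Tip of the black spring latch nose in the middle of the +y wall, 52 mm from the dock's middle, 44 mm above the bench. The nose is 34 mm long (x), sloped on top, flat below (underside at 42.5 mm), 7.5 mm proud of the wall; it springs out over the loop's lower bar.
- nose_right (a point): The same for the -y wall.
- carriage (a joint): Travel of the vial carriage along the dock's +x, m: 0 = drawn right out, 0.080 = home (stop). Starts between 0 and 0.03. It drags with about 1 N; from 0.069 to 0.075 a spring plunger resists with up to about 6 N, then it clicks on to 0.080 and is held there.
- carriage_tab (a point): Middle of the top edge of the carriage's upright aluminium tab, on the face to push (towards the dock's -x). Tab 44 mm wide (y), 6 mm thick, top 62 mm and foot 14 mm above the bench; the dock's base before it is 12 mm high. When home the tab stands 8 mm before the seated cover's edge, and its top about 2 mm over the plate's.
- cover: Loose clip cover, about 150 g, grey plastic: plate 90 (x) x 106 (y) x 6 mm, underside 24 mm over the origin; grip rib 60 (x) x 16 (y) x 32 mm along the middle of its top; under each y side a steel wire loop (6 mm wire, 56 mm long in x, its middle 49.5 mm out, 24 mm deep). Origin midway between the loops at their foot, z up. It starts standing on its loops; plate top at 30 mm.
- cover_grip (a point): Middle of the top of the cover's grip rib, 62 mm above the cover's origin. Pinch the rib across its 16 mm (along the cover's y).
- seal (a joint): How far the dock's black sprung seal frame (86 x 72 mm, between the walls, proud of the wall tops by 5 mm) is pressed down, m: 0 = free, 0.005 = cover down on the wall tops. Spring 1.5 N per mm after a preload of 2 N, so 3 mm takes about 6.5 N. The cover's weight alone hardly moves it.
- latch_left (a joint): How far the latch nose of the dock's +y wall is pushed back into the wall, m: 0 = sprung out; about 0.0055 while a loop is forcing past it.
- latch_right (a joint): The same for the latch nose of the -y wall.
- blank: Bystander: a smaller blank plate of the same grey plastic, 70 x 80 x 6 mm with a 24 mm high rib and no wire loops, lying flat. Origin under its centre.
- bottle: Bystander: glass bottle, 68 mm across, 150 mm high. Origin under its centre.
- rack: Bystander: empty vial rack 75 x 130 x 35 mm with six holes. Origin under its centre.
- wrench: Bystander: steel wrench 160 mm long lying on the bench. Origin near its middle.
- jar: Bystander: amber jar, 60 mm across, 65 mm high. Origin under its centre.
- vial: Bystander: small glass vial, 22 mm across, 45 mm high, standing between the dock and the cover. Origin under its centre.
Mind the look-alikes: they are no part of the job. What is shaped like the cover but blue is not meant.

How it is judged:
On the way, in this order (a step that is already met when the one before it is completed fails the run):
1. the carriage is pushed home past its detent (value of joint carriage above 0.077 m and z of cover in the frame of dock below 0.02 m), for 0.2 s.
2. the cover is lifted off the bench, the carriage staying home (value of joint carriage above 0.077 m and height (world z) of cover above 0.056 m), for 0.1 s.
3. the cover is snapped on: level, under both latches (value of joint carriage above 0.077 m and z of cover in the frame of dock below 0.037 m and value of joint each of latch_left, latch_right below 0.002 m and x of cover in the frame of dock between -0.01 and 0.01 m and y of cover in the frame of dock between -0.005 and 0.005 m and angle between the z axis of cover and the z axis of dock, either way round below 0.05 rad), for 0.1 s.
At the end, for the whole second after the job is handed in: Carriage home (over 77 mm); cover on the dock, level within 0.05 rad, within 10 mm in x and 5 mm in y, its origin under 34 mm above the dock's, both latches sprung out (under 2 mm back), seal squeezed 3 mm (2.7 accepted), robot still pushing the cover with over 2 N (value of joint carriage above 0.077 m and z of cover in the frame of dock below 0.034 m and value of joint each of latch_left, latch_right below 0.002 m and x of cover in the frame of dock between -0.01 and 0.01 m and y of cover in the frame of dock between -0.005 and 0.005 m and angle between the z axis of cover and the z axis of dock, either way round below 0.05 rad and value of joint seal above 0.0027 m and contact force between any of the fingers, the arm and cover above 2 N); the arm keeps its last pose, push and grip.
It fails at once if a bystander is moved by more than 30 mm (distance of any of blank, bottle, rack, wrench, jar, vial from where it was at the start of the episode above 0.03 m).
It fails at once if a standing bystander is tipped over (angle between any of bottle, jar, vial's own z axis and vertical above 0.5 rad).
It also fails if it takes over 54 s, if anything falls off the work surface, if the arm or the gripper's body presses on something with over 40 N, if the wrist force passes 120 N, or if a joint passes its speed limit or range.

## Robot

A 6-joint arm with a two-finger parallel gripper is mounted at the origin on the work surface. World frame = base frame: x ahead of the robot, y to its left, z up, the work surface at z = 0. Lengths are in m, angles in rad, forces in N, time in s.
With the tool pointing down it reaches from about 0.375 to 0.975 m from the base axis. Payload 3.8 kg.
Tool frame: the origin (TCP) lies at the very end of the fingers, on their centre line; the grasp point (between the pads) lies bot.grip_point_offset behind it (bot.grip_point_offset is the distance from the TCP to the grasp point, in m); z points along the fingers, y is the line along which they close (so a half turn about z gives the same grasp; the last joint's range is limited). The gripper opens to 85 mm and grips with 20 to 120 N. Pads are 22 mm wide; open, the fingers measure 114 mm over their backs; the gripper's body (76 mm by 85 mm) begins 54 mm behind the grasp point. The pads swing forward as they close: fully open they stand 13 mm farther back than shut.
Start: joints at [1.194, 0.264, 1.604, -0, 1.274, -0.037], TCP at [0.225, 0.636, 0.231] pointing down, gripper open.
Joint ranges: [-2.63, 2.63], [-0.94, 2.18], [0.31, 2.57], [-1.31, 4.45], [0, 2.66], [-2.55, 2.55]. Speed limits (rad/s): [2.57, 2.57, 3.14, 3.14, 3.14, 3.14].

## Interface

Orientations are given as a rotation vector (axis times angle).
In Python, from workcell import bot, vision gives the robot as it stands.
- The arm moves only by the tool play_rows, never from a script. Its argument "rows" is a list of rows, each an object of numbers: "dx", "dy", "dz": the shift along the tool's x, y, z as a fraction of full scale; "roll": the turn about the tool's z as a fraction of full scale; "fingers": the closure, from 0 (fully open) to 1 (shut). In form: [{"dx": .., "dy": .., "dz": .., "roll": .., "fingers": ..}, ...]. A call has 1 to 20 rows; each row shifts and turns the commanded pose from where the row before left it, along the tool's axes as they then stand; what a row does not reach is not made up. Full scale, the value 1, is 0.04 m for a shift and 4 degrees for a turn. A row lasts 1/12 s, in which the tool goes at most 41.7 mm and 7.16 degrees, less where a joint would pass 70% of its speed; a pose out of reach is approached as far as the arm can. A call with a number of a shift or a turn outside -1 to 1 is refused whole. A call with a gripper value outside its range is refused whole. The fingers move at their own pace and stop on an object; "grip_force" is the grip in N (left out, the last holds). Time passes only in rows, so rows that do not move let the fingers close. It gives the time, the measured TCP pose, the force and the opening at its end, in the units of the state.
- bot.read_state(): the state, without advancing time (a new reading comes with each control period).
- vision.read_camera(name): name is "side" or "top" or "wrist"; returns a dict with "pixels" (400x640x3 uint8, red, green, blue), "depth" (400x640 float32, m along the optical axis (not along the pixel's ray), 0 where there is no reading), "fx", "fy", "cx", "cy" (pixels), "R" (3x3) and "t" (3): a world point X has camera coordinates R X + t. Camera axes: x right, y down, z forward; pixel columns grow to the right and rows downward; lengths in m; the calibration is good to about 2 mm. A picture is of the moment at which its call begins.
- bot.finish_job(): hands the job in, once; it reports no verdict.
The state is a dict: "time": time; "q": joint angles; "joint_vel": joint speeds; "joint_torque": joint torques, N m; "tool_pos": TCP position; "tcp_rot": TCP orientation; "wrist_force": force on the tool from outside, world axes, zero at the start; "torque": the same for the moment, N m; "width": opening from 0.0 (shut) to 1.0 (fully open).
Only numpy, scipy, OpenCV 4.12 (cv2) and the standard library are available. Lean on these libraries where they do the work, as an engineer would, in place of code of your own. Each camera call takes 0.05 s, during which the arm holds its last target. There are 200 camera calls.

## Working session

There is one attempt and no reset: what is moved stays moved. The work goes in short steps, Python scripts to look and compute and a tool call to move; the robot and the scene stay as the last step left them, time stands still between calls to the robot, and variables do not carry over. Pictures are saved under pics/ and viewed, on a budget of 10 in all, crops included, one or two more only if the job needs it, and the job is handed in when it is done.

Besides the shell and the picture viewer there is one more tool, called after "Emit:" by a JSON object that holds its "method" and its "body". play_rows: Moves the arm, as the interface text tells. Its arguments: {"type":"object","properties":{"rows":{"type":"array","items":{"type":"object","properties":{"dx":{"type":"number","minimum":-1,"maximum":1},"dy":{"type":"number","minimum":-1,"maximum":1},"dz":{"type":"number","minimum":-1,"maximum":1},"roll":{"type":"number","minimum":-1,"maximum":1},"fingers":{"type":"number"}}}},"grip_force":{"type":"number"}},"required":["rows"]}

```bash
mkdir -p pics; ls; python3 - <<'E'
from workcell import bot, vision
import cv2,numpy as np,pickle
for n in("top","side"):
    c=vision.read_camera(n); pickle.dump(c,open(n+'.pkl','wb'))
    cv2.imwrite(f'pics/{n}0.png',c["pixels"][:,:,::-1])
    print(n,c["fx"],c["cx"],c["cy"],c["R"],c["t"])
print(bot.read_state(),bot.grip_point_offset)
E
```

```text
pics
top 393.52556405567435 316.1685399358252 201.28962804142313 [[-0.01438287 -0.99984768 -0.0098873 ]
 [-0.98584352  0.01583204 -0.16691887]
 [ 0.16704998  0.00734656 -0.98592106]] [0.01599489 0.583551   1.21977041]
side 414.5635955828275 317.4589415450401 200.78067845584425 [[-0.98525532 -0.17015564  0.01786122]
 [-0.13496498  0.70881274 -0.69236475]
 [ 0.10514951 -0.68456669 -0.72132657]] [0.55878987 0.13350165 1.0869848 ]
{'time': 0.1, 'q': array([ 1.19409435e+00,  2.64719209e-01,  1.60526741e+00,  1.45264715e-05,
        1.27366040e+00, -3.68984137e-02]), 'joint_vel': array([-2.82110535e-04,  4.87319997e-04, -1.68737444e-03, -1.94730514e-05,
       -1.21900180e-03, -1.41562861e-03]), 'joint_torque': array([-1.23089361e-03, -5.16706109e+01, -3.68588161e+01, -3.24983330e-05,
        6.24232154e-03, -3.31716862e-06]), 'tool_pos': array([0.22473154, 0.63578963, 0.23004241]), 'tcp_rot': array([-0.53113063, -3.09592622,  0.00315332]), 'wrist_force': array([ 0.10406454, -0.78917218, -0.92520994]), 'torque': array([0.02428183, 0.0348327 , 0.00639298]), 'width': 0.9983575716625073} 0.0187
```

View pics/top0.png

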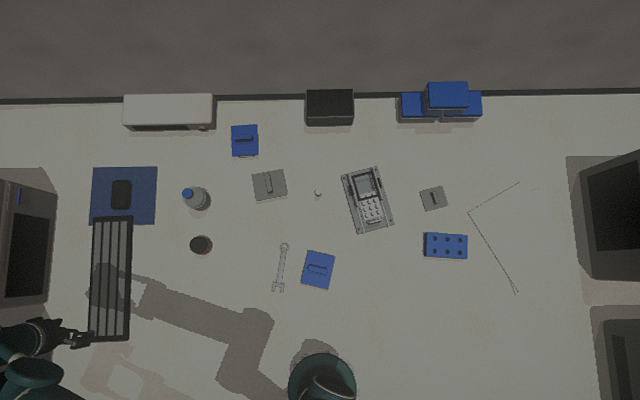

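View pics/side0.png

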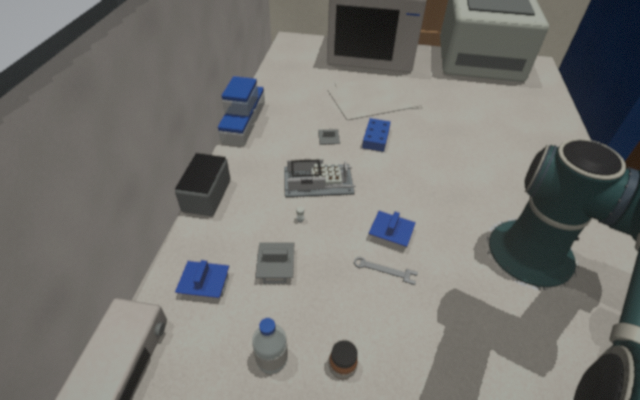

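The top view shows three kinds of candidate for the cover. The grey plate with rib at (270,185) is large, and in the side view at (275,260) it stands raised. The grey plate at (433,198) is smaller and flat, so it's the blank. The plates at (245,140) and (318,268) are blue look-alikes. The dock is at (367,200), with its black seal towards the top. I'll confirm in one crop and measure coarsely.

```bash
cat > h.py <<'E'
import numpy as np,cv2
def cloud(c):
    v,u=np.mgrid[0:400,0:640]; d=c["depth"]
    P=np.stack([(u-c["cx"])/c["fx"]*d,(v-c["cy"])/c["fy"]*d,d],-1)-c["t"]
    return P@c["R"]     # R^T (p - t)
def onplane(c,uv,z):
    uv=np.atleast_2d(uv).astype(float)
    r=np.c_[(uv[:,0]-c["cx"])/c["fx"],(uv[:,1]-c["cy"])/c["fy"],np.ones(len(uv))]@c["R"]
    o=-c["R"].T@c["t"]
    return o+r*((z-o[2])/r[:,2])[:,None]
def rect(P):
    (cx,cy),(w,h),a=cv2.minAreaRect((P[:,:2]*1000).astype(np.float32))
    return np.round([cx,cy,w,h,a],1)
def proj(c,X):
    p=np.atleast_2d(X)@c["R"].T+c["t"]
    return np.c_[c["fx"]*p[:,0]/p[:,2]+c["cx"],c["fy"]*p[:,1]/p[:,2]+c["cy"]]
E
python3 - <<'E'
from h import *; import pickle
c=pickle.load(open('top.pkl','rb')); s=pickle.load(open('side.pkl','rb'))
P=cloud(c)
for name,(u0,u1,v0,v1) in dict(cover=(246,292,165,206),dock=(335,400,160,240),blank=(415,450,182,214),vial=(310,326,184,202)).items():
    Q=P[v0:v1,u0:u1].reshape(-1,3)
    print(name,"z pct",np.round(np.percentile(Q[:,2],[2,50,90,98])*1000,1))
    for lo,hi in((.006,.2),(.02,.04),(.04,.07)):
        m=(Q[:,2]>lo)&(Q[:,2]<hi)
        if m.sum()>8: print(lo,hi,m.sum(),rect(Q[m]))
a=cv2.resize(c["pixels"][150:250,230:460],(690,300),interpolation=cv2.INTER_CUBIC)
b=cv2.resize(s["pixels"][120:290,240:410],(300,300),interpolation=cv2.INTER_CUBIC)
b=cv2.copyMakeBorder(b,0,0,0,390,cv2.BORDER_CONSTANT)
cv2.imwrite('pics/crop1.png',np.clip(np.vstack([a,b])*1.6,0,255).astype(np.uint8)[:,:,::-1])
E
```

```text
cover z pct [-4.4  4.1 33.5 62.7]
0.006 0.2 874 [648.5 161.4 136.8 135.7  87.5]
0.02 0.04 752 [646.5 161.5  90.8 106.1  10.5]
0.04 0.07 103 [645.9 161.3  60.   16.   10. ]
dock z pct [-4.5  3.9 46.2 60.3]
0.006 0.2 2383 [ 600.7 -158.6  204.7  266.9   83.2]
0.02 0.04 397 [ 588.4 -164.4  196.4   91.4   14.9]
0.04 0.07 566 [ 598.6 -161.   175.7  104.3   14. ]
blank z pct [-4.5  2.9  9.2 30.2]
0.006 0.2 297 [ 5.983e+02 -3.787e+02  1.048e+02  1.120e+02  2.000e-01]
0.02 0.04 55 [ 595.3 -384.2   38.7   12.9   12.6]
vial z pct [-5.3  0.6 41.5 46.4]
0.006 0.2 49 [625.6   1.6  29.   38.   83.5]
0.04 0.07 32 [616.8   0.7  19.5  17.6  90. ]
```

View pics/crop1.png

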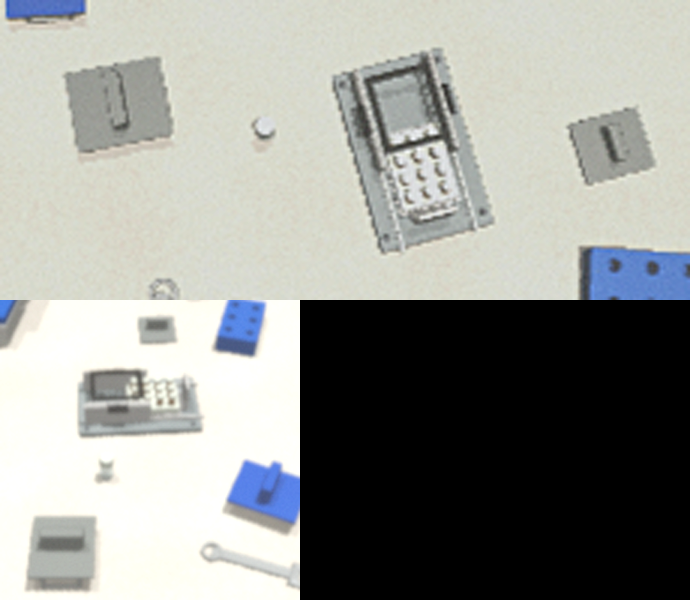

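The crop confirms the cover: grey, with loops, 90x106 mm, rib top about 62 mm, at (0.646, 0.161), yaw about 10°. The dock's yaw is about 14.5°. I'll align the tool to the dock and move above it.

Emit:
{"method": "play_rows", "body": {"rows": [{"roll": -1,"dz": -0.3,"fingers": 1},{"roll": -1,"dz": -0.3,"fingers": 1},{"roll": -1,"dz": -0.3,"fingers": 1},{"roll": -1,"dz": -0.3,"fingers": 1},{"roll": -1,"dz": -0.3,"fingers": 1},{"roll": -1,"dz": -0.3,"fingers": 1},{"roll": -1,"dz": -0.3,"fingers": 1},{"roll": -1,"dz": -0.3,"fingers": 1},{"roll": -0.5,"dz": -0.3,"fingers": 1}]}}

```text
validation failed for argument at $.ro...
```

Emit:
{"method": "play_rows", "body": {"rows": [{"dy": -1,"dx": -0.15,"fingers": 1},{"dy": -1,"dx": -0.15,"fingers": 1},{"dy": -1,"dx": -0.15,"fingers": 1},{"dy": -1,"dx": -0.15,"fingers": 1},{"dy": -1,"dx": -0.15,"fingers": 1},{"dy": -1,"dx": -0.15,"fingers": 1},{"dy": -1,"dx": -0.15,"fingers": 1},{"dy": -1,"dx": -0.15,"fingers": 1},{"dy": -1,"dx": -0.15,"fingers": 1},{"dy": -1,"dx": -0.15,"fingers": 1},{"dy": -1,"dx": -0.15,"fingers": 1},{"dy": -1,"dx": -0.15,"fingers": 1},{"dy": -1,"dx": -0.15,"fingers": 1},{"dy": -1,"dx": -0.15,"fingers": 1},{"dy": -1,"dx": -0.15,"fingers": 1},{"dy": -1,"dx": -0.15,"fingers": 1},{"dy": -1,"dx": -0.15,"fingers": 1},{"dy": -1,"dx": -0.15,"fingers": 1},{"dy": -1,"dx": -0.15,"fingers": 1},{"dy": -1,"dx": -0.15,"fingers": 1}]}}

```text
validation failed for argument at $.ro...
```

Emit:
{"method": "play_rows", "body": {"rows": [{"dy": -1,"fingers": 1},{"dy": -0.6,"fingers": 1},{"fingers": 1},{"fingers": 1}]}}

```text
validation failed for argument at $.ro...
```

```bash
python3 - <<'E'
from workcell import bot, vision
from h import *; import pickle
c=vision.read_camera("wrist"); pickle.dump(c,open('w1.pkl','wb'))
cv2.imwrite('pics/w1.png',np.clip(c["pixels"]*1.3,0,255).astype(np.uint8)[:,:,::-1])
s=bot.read_state(); print(s["time"],s["tool_pos"],s["tcp_rot"],s["q"],s["wrist_force"]); print(c["fx"],c["R"],-c["R"].T@c["t"])
E
```

```text
0.15 [0.2247781  0.63588757 0.23028591] [-5.31123969e-01 -3.09603967e+00  2.61209011e-03] [ 1.19410269e+00  2.64546524e-01  1.60503208e+00 -2.42540488e-05
  1.27370847e+00 -3.68950778e-02] [ 0.1903239   0.56400899 -0.16798655]
337.16990828964106 [[ 0.33336687  0.94279507 -0.00199447]
 [ 0.89667346 -0.31640353  0.30962155]
 [ 0.29127862 -0.10500596 -0.95085778]] [0.14935471 0.66286045 0.37223868]
```

View pics/w1.png

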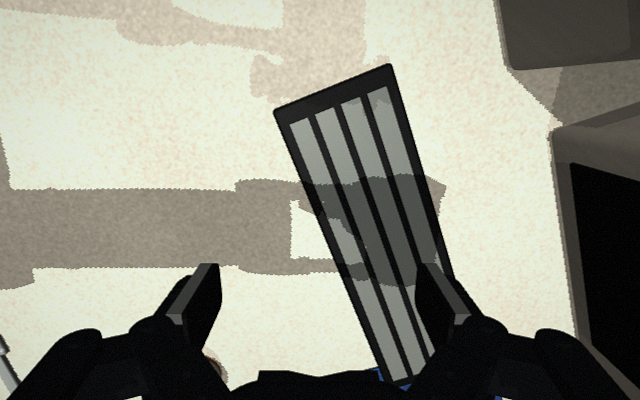

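The move was refused and the arm is still at its start; the wrist picture shows only the bench there. I'll retry with all the fields filled in.

Emit:
{"method": "play_rows", "body": {"rows": [{"dx": 0,"dy": 0,"dz": -0.3,"roll": -1,"fingers": 1},{"dx": 0,"dy": 0,"dz": -0.3,"roll": -1,"fingers": 1},{"dx": 0,"dy": 0,"dz": -0.3,"roll": -1,"fingers": 1},{"dx": 0,"dy": 0,"dz": -0.3,"roll": -1,"fingers": 1},{"dx": 0,"dy": 0,"dz": -0.3,"roll": -1,"fingers": 1},{"dx": 0,"dy": 0,"dz": -0.3,"roll": -1,"fingers": 1},{"dx": 0,"dy": 0,"dz": -0.3,"roll": -1,"fingers": 1},{"dx": 0,"dy": 0,"dz": -0.3,"roll": -1,"fingers": 1},{"dx": 0,"dy": 0,"dz": -0.3,"roll": -0.5,"fingers": 1}]}}

```text
time: 0.9
tool_pos: [0.2249, 0.6361, 0.3393]
tcp_rot: [0.402, -3.115, 0.001]
wrist_force: [-0.0, 0.6, 0.1]
width: 0.002
```

Emit:
{"method": "play_rows", "body": {"rows": [{"dx": -0.15,"dy": -1,"dz": 0,"roll": 0,"fingers": 1},{"dx": -0.15,"dy": -1,"dz": 0,"roll": 0,"fingers": 1},{"dx": -0.15,"dy": -1,"dz": 0,"roll": 0,"fingers": 1},{"dx": -0.15,"dy": -1,"dz": 0,"roll": 0,"fingers": 1},{"dx": -0.15,"dy": -1,"dz": 0,"roll": 0,"fingers": 1},{"dx": -0.15,"dy": -1,"dz": 0,"roll": 0,"fingers": 1},{"dx": -0.15,"dy": -1,"dz": 0,"roll": 0,"fingers": 1},{"dx": -0.15,"dy": -1,"dz": 0,"roll": 0,"fingers": 1},{"dx": -0.15,"dy": -1,"dz": 0,"roll": 0,"fingers": 1},{"dx": -0.15,"dy": -1,"dz": 0,"roll": 0,"fingers": 1},{"dx": -0.15,"dy": -1,"dz": 0,"roll": 0,"fingers": 1},{"dx": -0.15,"dy": -1,"dz": 0,"roll": 0,"fingers": 1},{"dx": -0.15,"dy": -1,"dz": 0,"roll": 0,"fingers": 1},{"dx": -0.15,"dy": -1,"dz": 0,"roll": 0,"fingers": 1},{"dx": -0.15,"dy": -1,"dz": 0,"roll": 0,"fingers": 1},{"dx": -0.15,"dy": -1,"dz": 0,"roll": 0,"fingers": 1},{"dx": -0.15,"dy": -1,"dz": 0,"roll": 0,"fingers": 1},{"dx": -0.15,"dy": -1,"dz": 0,"roll": 0,"fingers": 1},{"dx": -0.15,"dy": -1,"dz": 0,"roll": 0,"fingers": 1},{"dx": -0.15,"dy": -1,"dz": 0,"roll": 0,"fingers": 1}]}}

```text
time: 2.57
tool_pos: [0.542, -0.11, 0.339]
tcp_rot: [0.397, -3.116, -0.0]
wrist_force: [0.7, 0.7, 0.2]
width: -0.002
```

Emit:
{"method": "play_rows", "body": {"rows": [{"dx": 0,"dy": -1,"dz": 0,"roll": 0,"fingers": 1},{"dx": 0,"dy": -0.6,"dz": 0,"roll": 0,"fingers": 1},{"dx": 0,"dy": 0,"dz": 0,"roll": 0,"fingers": 1},{"dx": 0,"dy": 0,"dz": 0,"roll": 0,"fingers": 1}]}}

```text
time: 2.9
tool_pos: [0.5577, -0.171, 0.3383]
tcp_rot: [0.393, -3.115, -0.002]
wrist_force: [-0.0, 0.4, 0.9]
width: -0.002
```

```bash
python3 - <<'E'
from workcell import bot, vision
from h import *; import pickle
c=vision.read_camera("wrist"); pickle.dump(c,open('w2.pkl','wb'))
cv2.imwrite('pics/w2.png',np.clip(c["pixels"]*1.3,0,255).astype(np.uint8)[:,:,::-1])
s=bot.read_state(); print(s["time"],s["tool_pos"],s["tcp_rot"],s["q"],s["wrist_force"])
P=cloud(c).reshape(-1,3); P=P[np.isfinite(P).all(1)]
ok=(abs(P[:,0]-.6)<.2)&(abs(P[:,1]+.16)<.15)
hist=np.histogram(P[ok][:,2],bins=np.arange(-.01,.08,.002)); print([(round(b*1000),n) for n,b in zip(*hist)])
E
```

```text
2.95 [ 0.55757068 -0.16986815  0.33863669] [ 3.95320437e-01 -3.11551340e+00 -1.95221000e-03] [-3.38826250e-01  4.28331735e-02  1.66189682e+00  6.24214763e-04
  1.43840176e+00 -2.16213196e+00] [-0.49463206  0.01825027 -0.08741453]
[(-10, np.int64(0)), (-8, np.int64(0)), (-6, np.int64(6)), (-4, np.int64(2274)), (-2, np.int64(27181)), (0, np.int64(9944)), (2, np.int64(96)), (4, np.int64(43)), (6, np.int64(16)), (8, np.int64(466)), (10, np.int64(4466)), (12, np.int64(1467)), (14, np.int64(191)), (16, np.int64(547)), (18, np.int64(121)), (20, np.int64(10)), (22, np.int64(24)), (24, np.int64(61)), (26, np.int64(637)), (28, np.int64(1302)), (30, np.int64(165)), (32, np.int64(48)), (34, np.int64(38)), (36, np.int64(37)), (38, np.int64(37)), (40, np.int64(69)), (42, np.int64(82)), (44, np.int64(133)), (46, np.int64(540)), (48, np.int64(265)), (50, np.int64(257)), (52, np.int64(405)), (54, np.int64(135)), (56, np.int64(401)), (58, np.int64(746)), (60, np.int64(150)), (62, np.int64(24)), (64, np.int64(0)), (66, np.int64(0)), (68, np.int64(0)), (70, np.int64(0)), (72, np.int64(0)), (74, np.int64(0)), (76, np.int64(0))]
```

View pics/w2.png

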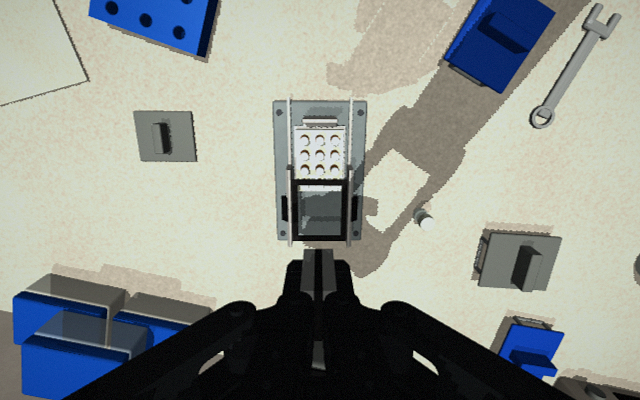

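The wrist view shows the dock at about (320,170), its tab at (320,120), the seal at (320,210), and the cover at right, (515,262).

```bash
python3 - <<'E'
from h import *; import pickle
from scipy import ndimage as nd
c=pickle.load(open('w2.pkl','rb')); C=cloud(c)
roi=np.zeros((400,640),bool); roi[92:247,266:370]=1
z=C[:,:,2]+.001
B=C[roi&(z>.008)&(z<.016)]; print("base",rect(B)) 
# all dock (incl. fingers excluded) footprint
A=C[roi&(z>.008)&(z<.07)]; print("all",rect(A))
b=rect(B); a=np.deg2rad(14.5)
for ang in (13.5,14,14.5,15,15.5):
    t=np.deg2rad(ang); D=(B[:,:2])@np.array([[np.cos(t),-np.sin(t)],[np.sin(t),np.cos(t)]])
    lo,hi=np.percentile(D,[.7,99.3],axis=0); print(ang,np.round(1000*np.r_[lo,hi,hi-lo],1))
for lo,hi in((.05,.057),(.057,.0645)):
    L,n=nd.label(roi&(z>lo)&(z<hi),np.ones((3,3)))
    for i in range(1,n+1):
        if (L==i).sum()>25:
            v,u=np.where(L==i); print(lo,(L==i).sum(),u.min(),u.max(),v.min(),v.max(),rect(C[L==i]),C[L==i].mean(0).round(4))
# cover
roi[:]=0; roi[215:305,465:570]=1
for lo,hi in((.024,.036),(.055,.068)): 
    Q=C[roi&(z>lo)&(z<hi)]; print("cover",len(Q),rect(Q),np.median(Q[:,2]))
E
```

```text
base [ 590.8 -160.3  202.1  128.2   14.3]
all [ 588.3 -160.9  207.3  128.2   14.3]
13.5 [ 436.2 -357.3  634.6 -230.4  198.5  126.9]
14 [ 433.6 -361.8  632.  -235.2  198.5  126.6]
14.5 [ 430.9 -366.4  629.2 -239.7  198.2  126.6]
15 [ 428.3 -371.2  626.7 -244.2  198.4  127. ]
15.5 [ 425.6 -376.1  624.1 -248.3  198.5  127.8]
0.05 400 282 291 169 246 [ 638.4 -193.6  110.2   11.2   14.2] [ 0.6368 -0.192   0.0521]
0.05 400 346 355 169 246 [ 616.7 -108.4  109.9   11.2   14.2] [ 0.6157 -0.1107  0.0522]
0.057 206 302 337 118 123 [ 513.6 -179.3    6.1   42.7   14.1] [ 0.5136 -0.1796  0.0607]
0.057 1114 291 346 179 240 [ 627.6 -151.    86.6   72.    14.3] [ 0.6269 -0.1509  0.0583]
cover 2948 [643.4 163.1  91.2 107.3  10.2] 0.029419987061142214
cover 548 [642.8 162.7  60.   17.8  12.3] 0.06098241604595705
```

Emit:
{"method": "play_rows", "body": {"rows": [{"dx": 0.8,"dy": 0.03,"dz": 0,"roll": 0,"fingers": 1},{"dx": 0.8,"dy": 0,"dz": 0.2,"roll": 0,"fingers": 1},{"dx": 0.7,"dy": 0,"dz": 0.5,"roll": 0,"fingers": 1},{"dx": 0,"dy": 0,"dz": 1,"roll": 0,"fingers": 1},{"dx": 0,"dy": 0,"dz": 1,"roll": 0,"fingers": 1},{"dx": 0,"dy": 0,"dz": 1,"roll": 0,"fingers": 1},{"dx": 0,"dy": 0,"dz": 1,"roll": 0,"fingers": 1},{"dx": 0,"dy": 0,"dz": 1,"roll": 0,"fingers": 1},{"dx": 0,"dy": 0,"dz": 1,"roll": 0,"fingers": 1},{"dx": 0,"dy": 0,"dz": 0.7,"roll": 0,"fingers": 1},{"dx": 0,"dy": 0,"dz": 0.3,"roll": 0,"fingers": 1},{"dx": 0,"dy": 0,"dz": 0,"roll": 0,"fingers": 1},{"dx": 0,"dy": 0,"dz": 0,"roll": 0,"fingers": 1}]}}

```text
time: 4.03
tool_pos: [0.469, -0.1911, 0.0319]
tcp_rot: [-0.399, 3.116, 0.0]
wrist_force: [0.2, 0.3, 1.4]
width: 0.002
```

Emit:
{"method": "play_rows", "body": {"rows": [{"dx": -0.3,"dy": 0,"dz": 0,"roll": 0,"fingers": 1},{"dx": -0.3,"dy": 0,"dz": 0,"roll": 0,"fingers": 1},{"dx": -0.2,"dy": 0,"dz": 0,"roll": 0,"fingers": 1},{"dx": -0.2,"dy": 0,"dz": 0,"roll": 0,"fingers": 1},{"dx": -0.2,"dy": 0,"dz": 0,"roll": 0,"fingers": 1},{"dx": -0.2,"dy": 0,"dz": 0,"roll": 0,"fingers": 1},{"dx": -0.2,"dy": 0,"dz": 0,"roll": 0,"fingers": 1},{"dx": -0.2,"dy": 0,"dz": 0,"roll": 0,"fingers": 1},{"dx": -0.2,"dy": 0,"dz": 0,"roll": 0,"fingers": 1},{"dx": 0,"dy": 0,"dz": 0,"roll": 0,"fingers": 1}]}}

```text
time: 4.87
tool_pos: [0.548, -0.1715, 0.0315]
tcp_rot: [-0.398, 3.115, -0.001]
wrist_force: [0.3, 0.1, -0.3]
width: 0.003
```

Emit:
{"method": "play_rows", "body": {"rows": [{"dx": -0.08,"dy": 0,"dz": 0,"roll": 0,"fingers": 1},{"dx": -0.08,"dy": 0,"dz": 0,"roll": 0,"fingers": 1},{"dx": 0,"dy": 0,"dz": 0,"roll": 0,"fingers": 1}]}}

```text
time: 5.12
tool_pos: [0.5512, -0.1701, 0.0309]
tcp_rot: [0.397, -3.114, -0.001]
wrist_force: [-3.6, -0.5, 2.0]
width: 0.003
```

Emit:
{"method": "play_rows", "body": {"rows": [{"dx": -0.06,"dy": 0,"dz": 0,"roll": 0,"fingers": 1},{"dx": -0.06,"dy": 0,"dz": 0,"roll": 0,"fingers": 1},{"dx": -0.04,"dy": 0,"dz": 0,"roll": 0,"fingers": 1},{"dx": 0,"dy": 0,"dz": 0,"roll": 0,"fingers": 1}]}}

```text
time: 5.45
tool_pos: [0.5582, -0.1683, 0.031]
tcp_rot: [0.397, -3.116, -0.001]
wrist_force: [-0.6, 0.6, -0.4]
width: 0.001
```

Emit:
{"method": "play_rows", "body": {"rows": [{"dx": -0.04,"dy": 0,"dz": 0,"roll": 0,"fingers": 1},{"dx": -0.03,"dy": 0,"dz": 0,"roll": 0,"fingers": 1},{"dx": 0,"dy": 0,"dz": 0,"roll": 0,"fingers": 1}]}}

```text
time: 5.7
tool_pos: [0.5608, -0.1677, 0.0311]
tcp_rot: [0.397, -3.116, -0.0]
wrist_force: [-3.1, -0.9, -0.5]
width: 0.001
```

Emit:
{"method": "play_rows", "body": {"rows": [{"dx": -0.05,"dy": 0,"dz": 0,"roll": 0,"fingers": 1},{"dx": -0.03,"dy": 0,"dz": 0,"roll": 0,"fingers": 1},{"dx": 0,"dy": 0,"dz": 0,"roll": 0,"fingers": 1}]}}

```text
time: 5.95
tool_pos: [0.5608, -0.1676, 0.031]
tcp_rot: [0.398, -3.109, -0.001]
wrist_force: [-12.1, -4.5, 6.9]
width: -0.001
```

The force rises to 13 N without any motion, so the carriage is hard against its stop. I'll back off, rise and check.

Emit:
{"method": "play_rows", "body": {"rows": [{"dx": 0.4,"dy": 0,"dz": 0,"roll": 0,"fingers": 1},{"dx": 0.4,"dy": 0,"dz": 0,"roll": 0,"fingers": 1},{"dx": 0,"dy": 0,"dz": -1,"roll": 0,"fingers": 1},{"dx": 0,"dy": 0,"dz": -1,"roll": 0,"fingers": 0},{"dx": 0,"dy": 0,"dz": -1,"roll": 0,"fingers": 0},{"dx": 0,"dy": 0,"dz": -1,"roll": 0,"fingers": 0},{"dx": 0,"dy": 0,"dz": -1,"roll": 0,"fingers": 0},{"dx": 0,"dy": 0.2,"dz": -1,"roll": 0,"fingers": 0},{"dx": 0,"dy": 1,"dz": -0.3,"roll": 0.5,"fingers": 0},{"dx": 0,"dy": 1,"dz": 0,"roll": 0.5,"fingers": 0},{"dx": 0,"dy": 0,"dz": 0,"roll": 0,"fingers": 0},{"dx": 0,"dy": 0,"dz": 0,"roll": 0,"fingers": 0}]}}

```text
time: 6.95
tool_pos: [0.5131, -0.0879, 0.2844]
tcp_rot: [-0.294, 3.125, -0.001]
wrist_force: [0.1, -0.9, -0.2]
width: 1.0
```

```bash
python3 - <<'E'
from workcell import bot, vision
from h import *; import pickle
from scipy import ndimage as nd
c=vision.read_camera("wrist"); pickle.dump(c,open('w3.pkl','wb'))
s=bot.read_state(); print(s["time"],s["tool_pos"],s["tcp_rot"],s["width"])
C=cloud(c); z=C[:,:,2]+.001
def seg(p,r,lo,hi,mn=60):
    L,n=nd.label((np.hypot(C[:,:,0]-p[0],C[:,:,1]-p[1])<r)&(z>lo)&(z<hi),np.ones((3,3)))
    for i in range(1,n+1):
        if (L==i).sum()>mn: print((L==i).sum(),rect(C[L==i]),np.median(C[L==i],0).round(4))
print("dock");seg((.6275,-.151),.13,.057,.068);seg((.6275,-.151),.13,.048,.057)
print("cover");seg((.644,.162),.1,.024,.036);seg((.644,.162),.1,.055,.068)
E
```

```text
7.0 [ 0.51302676 -0.08896264  0.28374023] [-2.91948482e-01  3.12603208e+00 -1.17842516e-03] 1.0001204973343272
dock
216 [ 573.2 -164.4    6.2   42.8   13.6] [ 0.5725 -0.1645  0.0608]
1381 [ 627.8 -151.1   87.    72.6   14.3] [ 0.6234 -0.1523  0.0582]
92 [ 571.  -164.8    3.6   43.5   10.1] [ 0.5705 -0.1639  0.0516]
578 [ 616.8 -107.3  110.4   13.1   14.2] [ 0.6141 -0.1087  0.0518]
468 [ 638.3 -193.8  110.3   12.3   14.1] [ 0.6342 -0.1939  0.0521]
cover
2609 [643.1 162.9  91.  106.7  10.6] [0.6218 0.1688 0.0293]
589 [640.8 162.2  56.   16.9   9.6] [0.6379 0.1599 0.0609]
```

The tab centre measures −56.0 mm, exactly home. Next, over the cover.

Emit:
{"method": "play_rows", "body": {"rows": [{"dx": -0.7,"dy": 0.9,"dz": 0,"roll": 0.07,"fingers": 0},{"dx": -0.7,"dy": 0.9,"dz": 0,"roll": 0,"fingers": 0},{"dx": -0.7,"dy": 0.9,"dz": 0,"roll": 0,"fingers": 0},{"dx": -0.7,"dy": 0.9,"dz": 0,"roll": 0,"fingers": 0},{"dx": -0.7,"dy": 0.9,"dz": 0,"roll": 0,"fingers": 0},{"dx": -0.7,"dy": 0.9,"dz": 0,"roll": 0,"fingers": 0},{"dx": -0.15,"dy": 0.2,"dz": 0.9,"roll": 0,"fingers": 0},{"dx": 0,"dy": 0,"dz": 1,"roll": 0,"fingers": 0},{"dx": 0,"dy": 0,"dz": 1,"roll": 0,"fingers": 0},{"dx": 0,"dy": 0,"dz": 1,"roll": 0,"fingers": 0},{"dx": 0,"dy": 0,"dz": 0,"roll": 0,"fingers": 0},{"dx": 0,"dy": 0,"dz": 0,"roll": 0,"fingers": 0}]}}

```text
time: 8.0
tool_pos: [0.6305, 0.1395, 0.1234]
tcp_rot: [0.278, -3.121, 0.001]
wrist_force: [0.3, -0.3, 1.2]
width: 0.999
```

```bash
python3 - <<'E'
from workcell import bot, vision
from h import *; import pickle
from scipy import ndimage as nd
c=vision.read_camera("wrist"); pickle.dump(c,open('w4.pkl','wb'))
cv2.imwrite('pics/w4.png',np.clip(c["pixels"]*1.3,0,255).astype(np.uint8)[:,:,::-1])
s=bot.read_state(); print(s["time"],s["tool_pos"],s["tcp_rot"],s["width"])
C=cloud(c); z=C[:,:,2]+.001
def seg(p,r,lo,hi,mn=100):
    L,n=nd.label((np.hypot(C[:,:,0]-p[0],C[:,:,1]-p[1])<r)&(z>lo)&(z<hi),np.ones((3,3)))
    for i in range(1,n+1):
        if (L==i).sum()>mn: print((L==i).sum(),rect(C[L==i]),np.median(C[L==i],0).round(4))
print("cover");seg((.644,.162),.1,.024,.036);seg((.644,.162),.1,.055,.068)
E
```

```text
8.05 [0.63316465 0.14003751 0.12693829] [ 2.79021884e-01 -3.12780454e+00  3.61936087e-04] 1.0016739445880842
cover
13221 [643.3 163.4  90.  106.3  10.3] [0.6372 0.1562 0.0294]
2039 [643.  163.4  59.8  16.1  10.4] [0.6405 0.1626 0.0613]
```

View pics/w4.png

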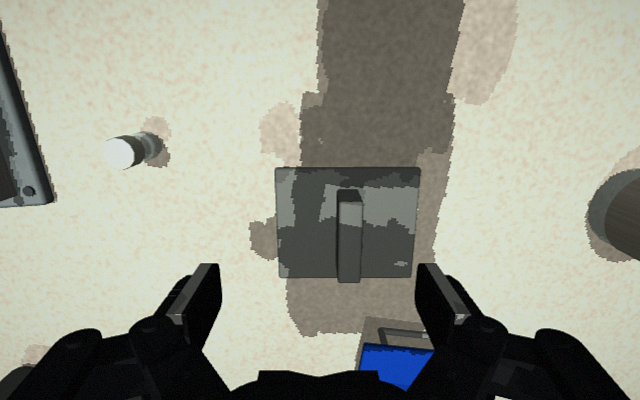

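The picture shows the cover centred at (348,222), its rib running between the open fingers at (200,290) and (440,290). I'll correct and descend.

Emit:
{"method": "play_rows", "body": {"rows": [{"dx": -0.35,"dy": 0.53,"dz": 0,"roll": -0.04,"fingers": 0},{"dx": 0,"dy": 0,"dz": 0.6,"roll": 0,"fingers": 0},{"dx": 0,"dy": 0,"dz": 0.8,"roll": 0,"fingers": 0},{"dx": 0,"dy": 0,"dz": 0.5,"roll": 0,"fingers": 0},{"dx": 0,"dy": 0,"dz": 0.35,"roll": 0,"fingers": 0},{"dx": 0,"dy": 0,"dz": 0,"roll": 0,"fingers": 0},{"dx": 0,"dy": 0,"dz": 0,"roll": 0,"fingers": 0}]}}

```text
time: 8.63
tool_pos: [0.6444, 0.1643, 0.0392]
tcp_rot: [-0.284, 3.126, 0.0]
wrist_force: [0.5, 0.1, 0.9]
width: 0.999
```

Emit:
{"method": "play_rows", "body": {"grip_force": 70, "rows": [{"dx": 0.03,"dy": -0.02,"dz": 0.13,"roll": 0,"fingers": 0},{"dx": 0,"dy": 0,"dz": 0,"roll": 0,"fingers": 0},{"dx": 0,"dy": 0,"dz": 0,"roll": 0,"fingers": 1},{"dx": 0,"dy": 0,"dz": 0,"roll": 0,"fingers": 1},{"dx": 0,"dy": 0,"dz": 0,"roll": 0,"fingers": 1},{"dx": 0,"dy": 0,"dz": 0,"roll": 0,"fingers": 1},{"dx": 0,"dy": 0,"dz": 0,"roll": 0,"fingers": 1},{"dx": 0,"dy": 0,"dz": 0,"roll": 0,"fingers": 1},{"dx": 0,"dy": 0,"dz": 0,"roll": 0,"fingers": 1}]}}

```text
time: 9.38
tool_pos: [0.6419, 0.1634, 0.0323]
tcp_rot: [-0.285, 3.128, 0.0]
wrist_force: [0.2, -0.2, 0.9]
width: 0.176
```

Emit:
{"method": "play_rows", "body": {"rows": [{"dx": 0,"dy": 0,"dz": -0.3,"roll": 0,"fingers": 1},{"dx": 0,"dy": 0,"dz": -0.6,"roll": 0,"fingers": 1},{"dx": 0,"dy": 0,"dz": -0.8,"roll": 0,"fingers": 1},{"dx": 0,"dy": 0,"dz": -0.8,"roll": 0,"fingers": 1},{"dx": 0,"dy": 0,"dz": -0.8,"roll": 0,"fingers": 1},{"dx": 0,"dy": 0,"dz": -0.7,"roll": 0,"fingers": 1},{"dx": 0,"dy": 0,"dz": 0,"roll": 0,"fingers": 1},{"dx": 0,"dy": 0,"dz": 0,"roll": 0,"fingers": 1}]}}

```text
time: 10.05
tool_pos: [0.6433, 0.1637, 0.1955]
tcp_rot: [-0.285, 3.123, 0.001]
wrist_force: [-0.7, -0.3, -1.4]
width: 0.177
```

```bash
cat > look.py <<'E'
from workcell import bot, vision
from h import *; import pickle,sys
from scipy import ndimage as nd
from scipy.spatial.transform import Rotation as Ro
n=sys.argv[1]
c=vision.read_camera("wrist"); pickle.dump(c,open(n+'.pkl','wb'))
cv2.imwrite(f'pics/{n}.png',np.clip(c["pixels"]*1.3,0,255).astype(np.uint8)[:,:,::-1])
s=bot.read_state(); print(s["time"],s["tool_pos"],s["tcp_rot"],s["width"],s["wrist_force"])
R=Ro.from_rotvec(s["tcp_rot"]).as_matrix(); print("tool y deg",np.rad2deg(np.arctan2(R[1,1],R[0,1])), "tilt", np.rad2deg(np.arccos(-R[2,2])))
T=(cloud(c)-s["tool_pos"])@R   # tool frame
g=(abs(T[:,:,0])<.07)&(abs(T[:,:,1])<.08)&(c["depth"]>0)
m=g&(T[:,:,2]>-.012)&(T[:,:,2]<.015)
L,k=nd.label(m); 
i=1+np.argmax([((L==j)&(abs(T[:,:,1])>.02)).sum() for j in range(1,k+1)]); Q=T[L==i]
e=Q[:,1]; print("plate tool-frame xy",len(Q),rect(Q)); A=np.c_[Q[:,:2],np.ones(len(Q))]
print("plane (dz/dx,dz/dy,z0)",np.linalg.lstsq(A,Q[:,2],rcond=None)[0].round(4))
E
python3 look.py w5
```

```text
10.1 [0.64172849 0.16329418 0.19277542] [-2.85001022e-01  3.12758967e+00  1.33872313e-04] 0.17651332127840547 [-0.59141966  0.14055694 -1.71682846]
tool y deg 100.41337427147126 tilt 0.060044043743591284
plate tool-frame xy 21990 [  7.1   0.2 106.4  69.2  90. ]
plane (dz/dx,dz/dy,z0) [ 0.0073 -0.0007  0.    ]
```

View pics/w5.png

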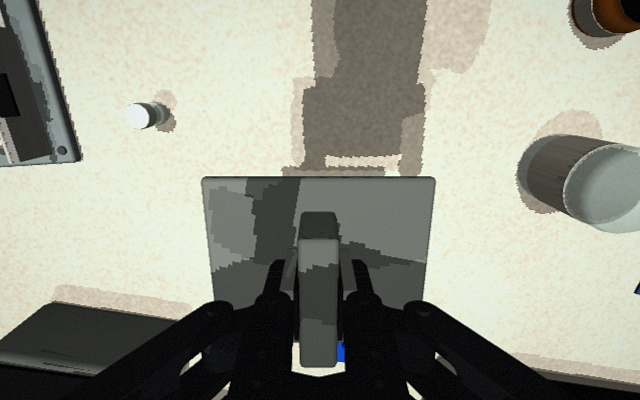

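The cover is held level and square in the fingers: plate edges run from (203,178) to (435,178), and the rib is centred at (318,300). I'll turn to the dock's yaw and carry it over.

Emit:
{"method": "play_rows", "body": {"rows": [{"dx": 0,"dy": 0,"dz": 0,"roll": -0.5,"fingers": 1},{"dx": 0,"dy": 0,"dz": 0,"roll": -0.46,"fingers": 1},{"dx": 0.2,"dy": -0.5,"dz": 0,"roll": 0,"fingers": 1},{"dx": 0.3,"dy": -0.9,"dz": 0,"roll": 0,"fingers": 1},{"dx": 0.3,"dy": -0.9,"dz": 0,"roll": 0,"fingers": 1},{"dx": 0.3,"dy": -0.9,"dz": 0,"roll": 0,"fingers": 1},{"dx": 0.3,"dy": -0.9,"dz": 0,"roll": 0,"fingers": 1},{"dx": 0.3,"dy": -0.9,"dz": 0,"roll": 0,"fingers": 1},{"dx": 0.3,"dy": -0.9,"dz": 0,"roll": 0,"fingers": 1},{"dx": 0.3,"dy": -0.9,"dz": 0,"roll": 0,"fingers": 1},{"dx": 0.03,"dy": -0.5,"dz": 0,"roll": 0,"fingers": 1},{"dx": 0,"dy": -0.23,"dz": 0,"roll": 0,"fingers": 1},{"dx": 0,"dy": 0,"dz": 0,"roll": 0,"fingers": 1},{"dx": 0,"dy": 0,"dz": 0,"roll": 0,"fingers": 1}]}}

```text
time: 11.27
tool_pos: [0.6246, -0.1509, 0.1901]
tcp_rot: [0.388, -3.115, -0.003]
wrist_force: [0.0, -0.7, -2.0]
width: 0.173
```

```bash
python3 look.py w6
```

```text
11.3167 [ 0.62478721 -0.15018012  0.19055059] [ 3.90007448e-01 -3.11491512e+00 -3.00663664e-03] 0.1752923587252121 [ 0.31849717  0.59897831 -1.34707698]
tool y deg 104.27319311347266 tilt 0.17394480348204208
plate tool-frame xy 22258 [  9.   -0.3  69.5 106.4   0.2]
plane (dz/dx,dz/dy,z0) [ 0.0046 -0.0011  0.0029]
```

View pics/w6.png

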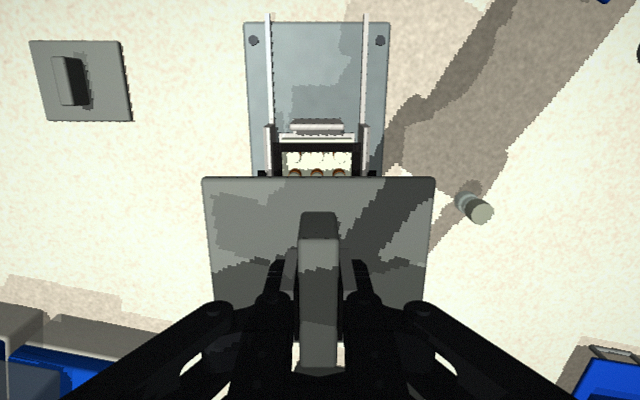

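The picture shows the cover over the dock. The dock's bare end is at (317,75), the home tab at (317,128), and the rails are symmetric about column 317. I'll measure the dock against the plate in this same view.

```bash
cat > rel.py <<'E'
from h import *; import pickle,sys
from scipy import ndimage as nd
c=pickle.load(open(sys.argv[1]+'.pkl','rb')); C=cloud(c); z=C[:,:,2]+.001
t=np.deg2rad(14.25); D=C[:,:,:2]-[.6276,-.151]
X=D@[np.cos(t),np.sin(t)]; Y=D@[-np.sin(t),np.cos(t)]
def show(n,m):
    r=lambda a:np.round(1000*np.percentile(a[m],[1,50,99]),1); print(n,m.sum(),"X",r(X),"Y",r(Y),"z",r(z))
n=abs(Y)<.09
show("base",n&(X<-.08)&(X>-.135)&(z>.009)&(z<.015))
show("tab",n&(X<-.045)&(abs(Y)<.03)&(X>-.07)&(z>.058)&(z<.066))
for s in(1,-1): show("wall",n&(s*Y>.03)&(X<-.04)&(X>-.07)&(z>.05)&(z<.058))
zt=float(sys.argv[2]); show("plate",(abs(X)<.07)&(abs(Y)<.07)&(z>zt-.006)&(z<zt+.006))
E
python3 rel.py w6 .19
```

```text
base 8852 X [-134.5 -108.4  -80.6] Y [-62.    0.3  62.6] z [10.6 12.5 14.4]
tab 433 X [-58.3 -55.9 -52.7] Y [-21.1   0.2  21.6] z [59.9 62.  64. ]
wall 137 X [-54.5 -46.7 -40.2] Y [31.7 40.9 44.4] z [50.2 53.8 56.1]
wall 137 X [-54.5 -47.1 -40.4] Y [-44.2 -40.4 -30.5] z [50.1 53.7 57.8]
plate 21665 X [-45.8 -23.8  18.9] Y [-50.4   1.3  52.6] z [185.8 188.2 190. ]
```

Emit:
{"method": "play_rows", "body": {"rows": [{"dx": 0,"dy": -0.02,"dz": 0.5,"roll": 0,"fingers": 1},{"dx": 0,"dy": 0,"dz": 0.7,"roll": 0,"fingers": 1},{"dx": 0,"dy": 0,"dz": 0.7,"roll": 0,"fingers": 1},{"dx": 0,"dy": 0,"dz": 0.4,"roll": 0,"fingers": 1},{"dx": 0,"dy": 0,"dz": 0.15,"roll": 0,"fingers": 1},{"dx": 0,"dy": 0,"dz": 0,"roll": 0,"fingers": 1},{"dx": 0,"dy": 0,"dz": 0,"roll": 0,"fingers": 1}]}}

```text
time: 11.9
tool_pos: [0.6261, -0.1512, 0.0945]
tcp_rot: [-0.392, 3.117, 0.0]
wrist_force: [-0.8, -0.2, -0.4]
width: 0.18
```

```bash
python3 look.py w7; python3 rel.py w7 .09
```

```text
11.95 [ 0.62696989 -0.15172936  0.09556741] [-3.91260033e-01  3.11493617e+00 -1.25801556e-03] 0.1746509514449161 [ 0.83129155 -0.14887762 -1.28602753]
tool y deg 104.31853283794163 tilt 0.13306497268625045
plate tool-frame xy 22319 [  9.5   1.1  69.4 106.4   0.2]
plane (dz/dx,dz/dy,z0) [ 0.003  -0.0018  0.0036]
base 17620 X [-131.4 -107.4  -80.6] Y [-61.9   0.5  62.4] z [10.8 12.6 14.5]
tab 997 X [-58.4 -55.8 -52.3] Y [-20.8   0.6  21.3] z [58.4 62.1 63.8]
wall 299 X [-54.4 -47.1 -40.2] Y [31.7 40.7 44.6] z [50.2 53.7 56.6]
wall 301 X [-54.5 -47.5 -40.2] Y [-44.1 -40.2 -31.7] z [50.1 53.6 57. ]
plate 21527 X [-44.4 -22.2  20.4] Y [-51.2   0.5  51.9] z [90.1 92.5 94. ]
```

Plate and dock agree to within about 0.1 mm in y and 0.6 mm in x. I'll press down in steps.

Emit:
{"method": "play_rows", "body": {"rows": [{"dx": 0,"dy": 0,"dz": 0.1,"roll": 0,"fingers": 1},{"dx": 0,"dy": 0,"dz": 0.1,"roll": 0,"fingers": 1},{"dx": 0,"dy": 0,"dz": 0.1,"roll": 0,"fingers": 1},{"dx": 0,"dy": 0,"dz": 0.05,"roll": 0,"fingers": 1},{"dx": 0,"dy": 0,"dz": 0,"roll": 0,"fingers": 1}]}}

```text
time: 12.37
tool_pos: [0.6263, -0.1524, 0.0808]
tcp_rot: [-0.389, 3.116, -0.0]
wrist_force: [-0.3, 0.8, 2.0]
width: 0.181
```

Emit:
{"method": "play_rows", "body": {"rows": [{"dx": 0,"dy": 0,"dz": 0.07,"roll": 0,"fingers": 1},{"dx": 0,"dy": 0,"dz": 0.07,"roll": 0,"fingers": 1},{"dx": 0,"dy": 0,"dz": 0.06,"roll": 0,"fingers": 1},{"dx": 0,"dy": 0,"dz": 0,"roll": 0,"fingers": 1}]}}

```text
time: 12.7
tool_pos: [0.6271, -0.1524, 0.0732]
tcp_rot: [-0.389, 3.114, -0.001]
wrist_force: [1.2, 1.4, 0.4]
width: 0.174
```

Emit:
{"method": "play_rows", "body": {"rows": [{"dx": 0,"dy": 0,"dz": 0.06,"roll": 0,"fingers": 1},{"dx": 0,"dy": 0,"dz": 0.05,"roll": 0,"fingers": 1},{"dx": 0,"dy": 0,"dz": 0,"roll": 0,"fingers": 1}]}}

```text
time: 12.95
tool_pos: [0.6251, -0.1524, 0.0666]
tcp_rot: [0.39, -3.116, -0.0]
wrist_force: [-0.0, 0.4, 0.1]
width: 0.176
```

Emit:
{"method": "play_rows", "body": {"rows": [{"dx": 0,"dy": 0,"dz": 0.06,"roll": 0,"fingers": 1},{"dx": 0,"dy": 0,"dz": 0.04,"roll": 0,"fingers": 1},{"dx": 0,"dy": 0,"dz": 0,"roll": 0,"fingers": 1}]}}

```text
time: 13.2
tool_pos: [0.6252, -0.1524, 0.0637]
tcp_rot: [0.39, -3.116, -0.0]
wrist_force: [-3.4, 1.2, 5.5]
width: 0.174
```

```bash
python3 look.py w8; python3 rel.py w8 .064
```

```text
13.25 [ 0.62527729 -0.15243683  0.06386798] [ 3.89627179e-01 -3.11624362e+00 -2.53797763e-04] 0.17621349243937534 [-3.08752192  1.48549199  5.107862  ]
tool y deg 104.2535258775039 tilt 0.0628935411956128
plate tool-frame xy 22832 [ 13.1   0.3  77.8 106.4   0. ]
plane (dz/dx,dz/dy,z0) [ 0.0249 -0.0005  0.0026]
base 20702 X [-125.8 -104.6  -80.5] Y [-61.7   0.2  62.3] z [10.8 12.6 14.4]
tab 1859 X [-58.3 -55.  -45.1] Y [-26.7   0.   27.3] z [58.2 61.8 63.6]
wall 292 X [-54.4 -49.8 -44.6] Y [38.1 40.7 44.6] z [50.3 53.5 57.8]
wall 293 X [-54.5 -49.6 -44.4] Y [-44.5 -40.2 -37.7] z [50.2 53.4 57.8]
plate 23158 X [-57.8 -25.4  18.9] Y [-52.1  -0.4  50.8] z [59.2 61.8 63.6]
```

View pics/w8.png

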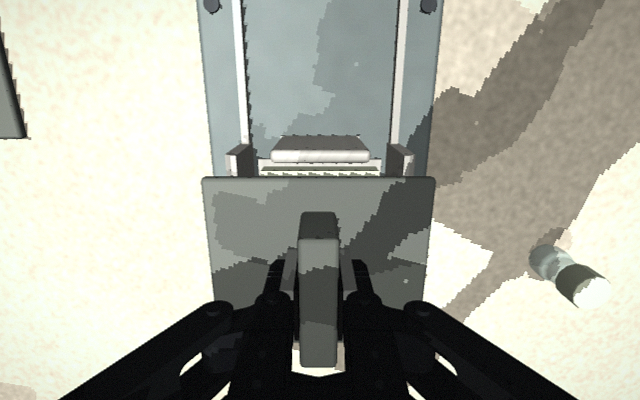

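The plate top is at about 62 mm and level, so the origin is at about 32 mm, below the snap height. The picture shows the plate edge at row 178, just clear of the tab at (320,150). I'll press a bit further for margin.

Emit:
{"method": "play_rows", "body": {"rows": [{"dx": 0,"dy": 0,"dz": 0.04,"roll": 0,"fingers": 1},{"dx": 0,"dy": 0,"dz": 0,"roll": 0,"fingers": 1},{"dx": 0,"dy": 0,"dz": 0,"roll": 0,"fingers": 1}]}}

```text
time: 13.5
tool_pos: [0.6253, -0.1524, 0.0627]
tcp_rot: [0.39, -3.116, -0.0]
wrist_force: [-3.7, 0.4, 6.8]
width: 0.18
```

Emit:
{"method": "play_rows", "body": {"rows": [{"dx": 0,"dy": 0,"dz": 0.03,"roll": 0,"fingers": 1},{"dx": 0,"dy": 0,"dz": 0,"roll": 0,"fingers": 1},{"dx": 0,"dy": 0,"dz": 0,"roll": 0,"fingers": 1}]}}

```text
time: 13.75
tool_pos: [0.6253, -0.1524, 0.0624]
tcp_rot: [0.39, -3.116, -0.0]
wrist_force: [-6.0, 1.4, 10.6]
width: 0.172
```

```bash
python3 look.py w9; python3 rel.py w9 .062; python3 - <<'E'
from workcell import vision
from h import *
c=vision.read_camera("side"); p=proj(c,[.6276,-.151,.045])[0].astype(int); print(p)
u,v=p; a=c["pixels"][v-45:v+45,u-60:u+60]
cv2.imwrite('pics/side1.png',np.clip(cv2.resize(a,(800,600),interpolation=cv2.INTER_CUBIC)*1.4,0,255).astype(np.uint8)[:,:,::-1])
E
```

```text
13.8 [ 0.62531626 -0.15245384  0.06235979] [ 3.89690855e-01 -3.11647503e+00 -5.12777953e-05] 0.17790105346285562 [-5.92109937  2.03823905 10.34125826]
tool y deg 104.25478933005412 tilt 0.04863548761851284
plate tool-frame xy 22836 [ 13.1   0.3  78.1 106.5   0.4]
plane (dz/dx,dz/dy,z0) [ 0.0233 -0.0005  0.0024]
base 20866 X [-125.4 -104.4  -80.4] Y [-61.7   0.2  62.2] z [10.8 12.5 14.4]
tab 1692 X [-58.4 -55.3 -45. ] Y [-26.2   0.4  25.4] z [58.1 61.9 63.7]
wall 321 X [-54.4 -49.2 -44.6] Y [32.3 40.7 48.5] z [50.2 53.8 57.9]
wall 341 X [-54.5 -49.  -44.7] Y [-50.3 -40.2 -31.8] z [50.1 53.9 57.9]
plate 23174 X [-58.  -25.4  19.1] Y [-52.1  -0.4  50.8] z [57.8 60.5 63.3]
[306 170]
```

View pics/side1.png

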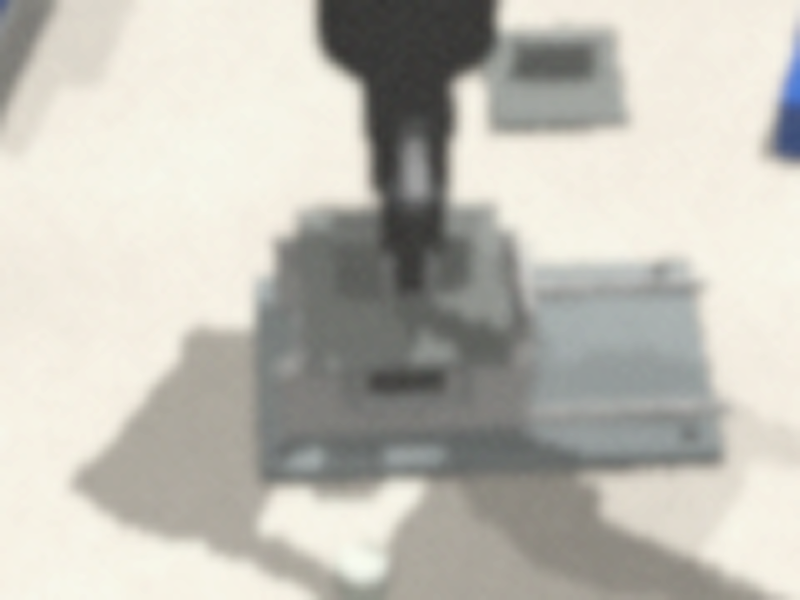

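The side crop shows the cover seated on the dock, with the black left nose at (405,380) sprung out. One quick level check with the tab's points left out, then I'll hand in.

```bash
python3 - <<'E'
from h import *; import pickle
for n,zt in(("w7",.092),("w9",.0605)):
    c=pickle.load(open(n+'.pkl','rb')); C=cloud(c); t=np.deg2rad(14.25); D=C[:,:,:2]-[.6276,-.151]
    X=D@[np.cos(t),np.sin(t)]; Y=D@[-np.sin(t),np.cos(t)]; z=C[:,:,2]+.001
    m=(X>-.042)&(X<0)&(abs(Y)>.02)&(abs(Y)<.05)&(abs(z-zt)<.005)
    print(n,m.sum(),np.linalg.lstsq(np.c_[X[m],Y[m],np.ones(m.sum())],z[m],rcond=None)[0].round(4))
from workcell import bot
s=bot.read_state(); print(s["time"],s["tool_pos"],s["wrist_force"]); 
E
```

```text
w7 10706 [-0.0008  0.0007  0.0926]
w9 10622 [-0.001   0.0008  0.0605]
13.85 [ 0.62531644 -0.15245418  0.06235093] [-4.88670507  1.95815262 10.53804822]
```

```bash
python3 -c "
from workcell import bot
print(bot.finish_job()); s=bot.read_state(); print(s['time'],s['tool_pos'],s['wrist_force'])"
```

```text
the job is handed in; nothing more can be done
None
the job is handed in; nothing more can be done
```

The carriage is pushed home, and the cover is on the dock with the gripper still holding it pressed down. The job was handed in at about 13.9 s and reported no verdict.

- **Carriage:** it went through its detent, then held against its stop at about 13 N without moving. The tab centre measured −56.0 mm along the dock, which is its home position.
- **Cover:** I gripped it by its rib with 70 N and pressed it straight down. The last checks put its plate top at 60.5 mm, so its origin is about 30.5 mm above the dock's. It was level within 0.002 rad and about 1 mm off at most in x and y.
- **Seal and press:** that height means the seal is squeezed about 4.5 mm, with an upward wrist force of about 10.5 N.

**Less certain:**
- I did not catch the snap itself in the force readings, because none was taken at the peak.
- That both latches are engaged is inferred from the cover's height. The side view shows the left nose sprung out; the right one was never seen.
- A side force of about 5 to 6 N remained on the wrist at the end.

My first batch of moves was refused because the rows had missing fields; this did not move the arm. I did not move any of the bystanders on purpose, and I did not re-measure them at the end.

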